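# Hold the spring clip open over the card's top edge

### The arm

A 6-joint arm with a two-finger parallel gripper is mounted at the origin on a cart in front of the work surface, level with it; the furniture and walls round the work are solid. World frame = base frame: x ahead of the robot, y to its left, z up, the work surface at z = 0. Lengths are in mm, angles in rad, forces in N, time in s.
With the tool pointing down it reaches from about 350 to 975 mm from the base axis. Payload 17.4 kg.
Tool frame: the origin (TCP) lies on the centre line of the jaws, within the pads' length; the fingertips stand nose_length ahead of it and the grasp point (between the pads) is the TCP (nose_length is the distance from the TCP to the fingertips, in mm); z points along the fingers, y is the line along which they close (so a half turn about z gives the same grasp; the last joint's range is limited). The gripper opens to 85 mm and grips with 20 to 120 N. Pads are 22 mm wide; open, the fingers measure 114 mm over their backs; the gripper's body (76 mm by 85 mm) begins 54 mm behind the grasp point. The pads swing forward as they close: fully open they stand 13 mm farther back than shut.
Start: joints at [-1.344, 0.116, 1.442, -0, 1.584, -0.038], TCP at [176.649, -651.481, 250.303] pointing down, gripper open.
Joint ranges: [-2.83, 2.83], [-0.83, 2.19], [0.07, 2.5], [-1.14, 4.28], [0.01, 3], [-2.97, 2.97]. Speed limits (rad/s): [1.89, 1.89, 2.22, 3.14, 3.14, 3.14].

### API

Orientations are given as a rotation vector (axis times angle).
In Python, from cell import read_state, get_image, job_done, nose_length gives the robot as it stands.
- The arm moves only by the tool jog_arm, never from a script. Its argument "deltas" is one flat list of numbers, 7 for each row, row after row: the shift along the tool's x, y, z in mm, then the turn, a rotation vector about the tool's x, y, z in rad, then the finger opening in mm, from 0 to 85.4. A call has 1 to 10 rows; each row is the pose to reach, as a shift and turn from the pose commanded when the call began, along the tool's axes at that moment; what a row does not reach only later rows make up. A row lasts 1/10 s, in which the tool goes at most 50 mm and 8.59 degrees, less where a joint would pass 70% of its speed; a pose out of reach is approached as far as the arm can. A call with a gripper value outside its range is refused whole. The fingers move at their own pace and stop on an object; the grip force is fixed at half the most. Time passes only in rows, so rows that repeat a pose let the fingers close. It gives the time, the measured TCP pose, the force, the opening and the grip force at its end, in the units of the state.
- read_state(): the state, without advancing time (a new reading comes with each control period).
- get_image(name): name is "scene" or "side" or "wrist"; returns a dict with "pixels" (420x560x3 uint8, red, green, blue), "K" (3x3 intrinsics, pixels), "world_from_camera" (4x4, takes a point from camera to world coordinates); the wrist camera has in their place "mount" (4x4, takes a point from camera to tool coordinates, whose origin is the TCP and whose axes are the flange's). Camera axes: x right, y down, z forward; pixel columns grow to the right and rows downward; lengths in mm; the calibration is good to about 2 mm. A picture is of the moment at which its call begins: read the wrist's pose just before it. There is no depth.
- job_done(): hands the job in; it is judged then, once.
The state is a dict: "time_s": time; "joint_pos": joint angles; "joint_velocities": joint speeds; "joint_efforts": joint torques, N m; "eef_pos": TCP position; "tcp_rot": TCP orientation; "contact_force": force on the tool from outside, world axes, zero at the start; "wrist_torque": the same for the moment, N m; "finger_gap": finger opening in mm; "gripper_force": force on a finger pad.
Only numpy, scipy, OpenCV 4.12 (cv2) and the standard library are available. Lean on these libraries where they do the work, as an engineer would, in place of code of your own. Each camera call takes 0.05 s, during which the arm holds its last target. There are 200 camera calls.

### The job

First swing the folded-down price card panel up by its side peg until it stands straight up (it stays where it is left). Then squeeze the two handles of the spring clip, lift it off the fin it is parked on, and hold it gaping astride the middle of the card's top edge, one jaw in front of the card and one behind it, neither touching it, so that a tag can be slipped in. Finish like that, still squeezing and holding the clip in the air, and leave the other things on the counter where they are.

Things in the scene. Friction and masses are not known exactly. Their poses are not given: they have to be found in the camera images.
- card_panel (a joint): stiff friction hinge of the card panel (rad): 0 = panel level, folded down toward the robot side of its stand; pi/2 = standing straight up; it goes on to 2.2, leaning back. It stays at any angle; turning it takes about 0.5 N m (5 N at the peg).
- card_stand: fixed steel foot 100 x 130 x 12 mm with two lugs carrying the hinge; origin under the foot on the hinge's middle, x axis away from the folded-down panel, y axis along the hinge, z up. The peg is on the +y side.
- stand_hinge (a point): middle of the hinge axis, 35 mm above the counter; the axis runs along the stand's y.
- peg (a point): middle of the grip length of the black round side peg, 12 mm thick, 45 mm long, that sticks out sideways (along the stand's y) from the panel's +y edge, 104 mm from the hinge axis and 80 mm from the panel's middle. Free all round, it can be pinched from above across the stand's x and turns between the fingers as the panel swings.
- card_edge (a point): middle of the free (top) edge of the stiff white card on the panel, 135 mm from the hinge axis, so 170 mm above the counter when upright. The card is 3 mm thick and 100 mm wide; its top 20 mm stand clear of the grey backing plate, and the peg's axis lies 31 mm below the edge.
- clip: steel spring clip, 40 mm wide, 95 mm tall, 80 g, parked jaws down, biting a fin. Origin on its pivot pin (55 mm above the counter when parked), always midway between the two levers; z up to the handles, y along the pin and jaws, x the way it opens. Jaw tips 42 mm below the pivot; the space between the jaws is free up to 7 mm below the pivot.
- clip_grip (a point): place to grip, midway between the two handle plates, 36 mm above the pivot. Plates 30 mm wide (along y), 3 mm thick, up to 50 mm above the pivot; 50 mm over their outer faces at the top when parked. Squeezed along x to about 22 mm they stand parallel at a stop and the jaws gape about 26 mm. Full squeeze takes about 7 N; more does no harm.
- clip_front (a joint): how far the clip is opened, each lever's turn (rad): 0 = parked on the 6 mm fin, -0.06 = shut, 0.27 = fully squeezed open; springs back by itself.
- jaw_front (a point): middle of one jaw's gripping face, 37.5 mm below the pivot; the two faces are 6 mm apart when parked.
- jaw_back (a point): middle of the other jaw's gripping face.
- clip_rest: fixed wooden foot 80 x 90 x 12 mm with an upright steel fin 6 mm thick, 60 mm long, rising to 38 mm above the counter, on which the clip is parked; origin under its middle, y along the fin. Lift the clip 40 mm or more to clear the fin.
- doll: bystander: wooden peg doll, 38 x 38 x 86 mm; origin at its underside. Leave it.
- tall_box: bystander: upright sweets box, 60 x 60 x 85 mm; origin at its underside. Leave it.
- tin: bystander: tin, 57 x 57 x 72 mm; origin at its underside. Leave it.
- eraser: bystander: eraser, 22 x 51 x 13 mm; origin at its underside. Leave it.

How it is judged:
By the outcome, as a careful person would: the job done as asked, in the order asked, and still so for the second after the job is handed in, while the arm keeps its last pose, push and grip.
It also fails if it takes over 48 s, if anything falls off the work surface, if the arm or the gripper's body presses on something with over 40 N, if the wrist force passes 120 N, or if a joint passes its speed limit or range.

## Working session

There is one attempt and no reset: what is moved stays moved. The work goes in short steps, Python scripts to look and compute and a tool call to move; the robot and the scene stay as the last step left them, time stands still between calls to the robot, and variables do not carry over. Pictures are saved under pics/ and viewed, at most 13 in all, crops included, and the job is handed in when it is done.

Besides the shell and the picture viewer there is one more tool, called after "Request:" by a JSON object that holds its "name" and its "arguments". jog_arm: Moves the arm, as the interface text tells. Its arguments: {"type":"object","properties":{"deltas":{"type":"array","items":{"type":"number"}}},"required":["deltas"]}

```bash
ls; mkdir -p pics; python3 - <<'E'
from cell import *
import cv2,numpy as np
s=read_state();print(s, nose_length)
ims=[]
for n in("scene","side"):
    i=get_image(n);np.savez(f"pics/{n}0.npz",**i);cv2.imwrite(f"pics/{n}0.png",i["pixels"][:,:,::-1]);print(n,i["K"].tolist(),i["world_from_camera"].round(3).tolist())
i=get_image("wrist");np.savez("pics/wrist0.npz",**i);print(i["mount"].round(3).tolist(),i["K"].tolist())
E
```

```text
pics
{'time_s': 0.0, 'joint_pos': array([-1.34380627e+00,  1.16476425e-01,  1.44229879e+00,  2.81107791e-06,
        1.58395443e+00, -3.78240837e-02]), 'joint_velocities': array([ 3.49101466e-04,  9.89834447e-04, -1.10144655e-03, -4.92439633e-04,
        4.24884375e-05, -8.78006745e-04]), 'joint_efforts': array([-1.51074157e-03, -7.31983280e+01, -6.32496357e+01, -3.26540075e-06,
        6.30965966e-03, -9.79815695e-08]), 'eef_pos': array([ 176.60606634, -651.31199678,  249.54777506]), 'tcp_rot': array([-3.11297196e+00, -4.14605292e-01,  1.64217318e-04]), 'contact_force': array([-0.7451258 , -0.57945032,  0.13946684]), 'wrist_torque': array([ 0.05851696,  0.02681672, -0.0257433 ]), 'gripper_force': 0.0, 'finger_gap': 85.62936535169601} 19.0
scene [[534.8784562699797, 0.0, 286.38471950260754], [0.0, 534.8784562699797, 208.70902661438524], [0.0, 0.0, 1.0]] [[-0.548, -0.616, 0.565, -299.311], [-0.836, 0.408, -0.366, 511.405], [-0.005, -0.673, -0.739, 1219.227], [0.0, 0.0, 0.0, 1.0]]
side [[394.1938985827761, 0.0, 270.6947128699078], [0.0, 394.1938985827761, 203.06531297994565], [0.0, 0.0, 1.0]] [[0.977, -0.099, 0.188, 383.345], [-0.212, -0.442, 0.871, -932.982], [-0.003, -0.891, -0.453, 539.797], [0.0, 0.0, 0.0, 1.0]]
[[-0.0, -0.965, -0.262, 66.636], [1.0, -0.0, 0.0, -1.299], [-0.0, -0.262, 0.965, -124.117], [0.0, 0.0, 0.0, 1.0]] [[302.6984179270653, 0.0, 275.43966599875824], [0.0, 302.6984179270653, 215.13962159765975], [0.0, 0.0, 1.0]]
```

View pics/scene0.png

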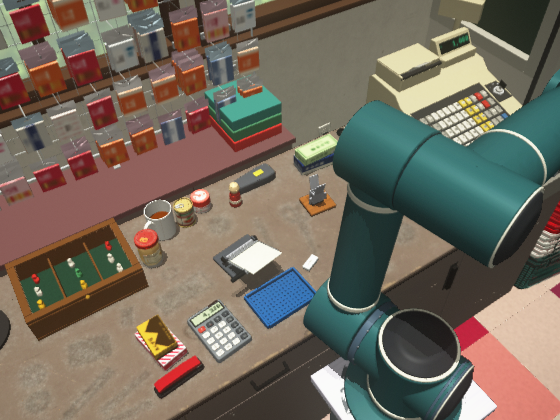

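View pics/side0.png

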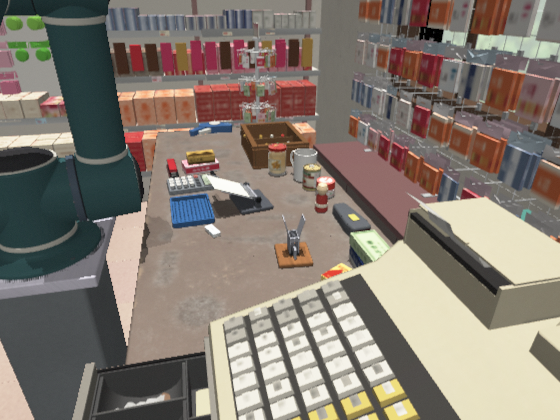

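The scene view shows the clip on its rest at (317,195) and the card stand at (245,255). In the side view they are at (294,245) and (240,195). I'll enlarge both.

```bash
python3 - <<'E'
import cv2,numpy as np
a=cv2.imread("pics/scene0.png");b=cv2.imread("pics/side0.png")
f=lambda im,x,y,w,h:cv2.resize(im[y:y+h,x:x+w],(400,300),interpolation=cv2.INTER_CUBIC)
o=np.vstack([np.hstack([f(a,205,220,100,75),f(a,280,165,80,60)]),np.hstack([f(b,195,160,100,75),f(b,254,210,80,60)])])
cv2.imwrite("pics/crop1.png",o)
E
```

```text
(no output)
```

View pics/crop1.png

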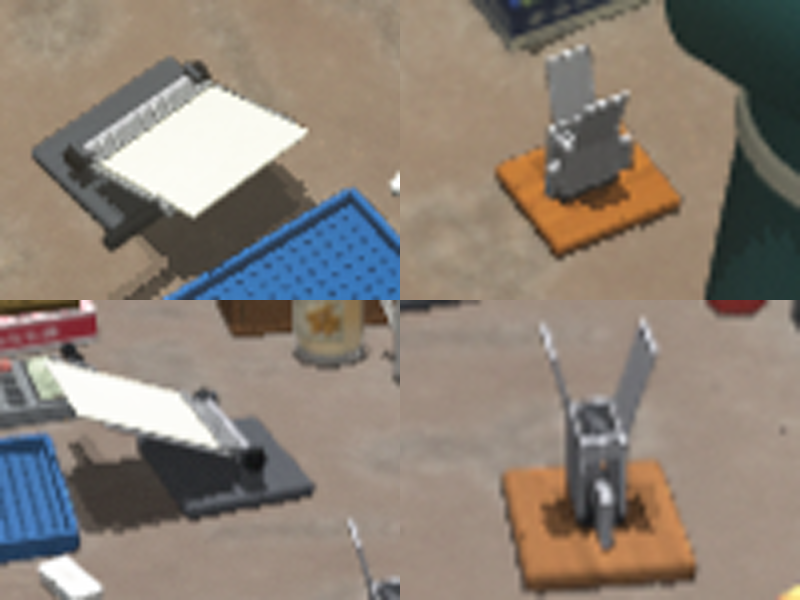

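```bash
cat > h.py <<'E'
import numpy as np,cv2
from scipy.spatial.transform import Rotation as R
def cam(n):
    d=np.load(f"pics/{n}.npz");return d["K"],d["world_from_camera"]
def ray(K,T,p):
    v=T[:3,:3]@np.linalg.solve(K,[p[0],p[1],1.]);return T[:3,3],v/np.linalg.norm(v)
def onz(c,p,z):
    o,v=ray(*c,p);return o+v*(z-o[2])/v[2]
def tri(rs):
    A=sum(np.eye(3)-np.outer(v,v) for o,v in rs);b=sum((np.eye(3)-np.outer(v,v))@o for o,v in rs)
    x=np.linalg.solve(A,b);return x,max(np.linalg.norm(np.cross(x-o,v)) for o,v in rs)
E
python3 - <<'E'
from h import *
A=cam("scene0");B=cam("side0")
fa=lambda p:(205+p[0]/4-.4,220+p[1]/4-.4); fb=lambda p:(195+p[0]/4-.4,160+(p[1]-300)/4-.4)
ga=lambda p:(280+(p[0]-400)/5-.4,165+p[1]/5-.4); gb=lambda p:(254+(p[0]-400)/5-.4,210+(p[1]-300)/5-.4)
for n,p,q in[("free-y",(308,130),(78,410)),("free+y",(193,217),(50,360)),("hinge-y",(212,85),(220,452)),("hinge+y",(98,162),(188,393)),("pegtip",(110,240),(70,352)),("lug-y",(198,70),(254,458)),("lug+y",(74,158),(205,396))]:
    x,e=tri([ray(*A,fa(p)),ray(*B,fb(q))]);print(n,x.round(),e.round(1))
print("foot",[onz(A,fa(p),12).round() for p in[(35,153),(175,58)]],[onz(B,fb(p),12).round() for p in[(313,488),(190,508)]])
print("rest",[onz(A,ga(p),12).round() for p in[(497,172),(680,200),(560,248)]],[onz(B,gb(p),12).round() for p in[(504,472),(660,462),(692,572),(524,582)]])
print("fin top end",onz(B,gb((602,485)),38))
for n,p,q in[("backL",(547,55),(640,318)),("backR",(588,48),(656,345)),("frontL",(555,127),(541,320)),("frontR",(628,96),(551,345))]:
    x,e=tri([ray(*A,ga(p)),ray(*B,gb(q))]);print(n,x.round(),e.round(1))
E
```

```text
free-y [439.  51.  94.] 0.2
free+y [425. 149.  90.] 2.2
hinge-y [539.  66.  45.] 1.6
hinge+y [528. 166.  46.] 2.1
pegtip [445. 199.  76.] 0.4
lug-y [562.  64.  38.] 0.7
lug+y [543. 176.  39.] 0.7
foot [array([581., 189.,  12.]), array([601.,  62.,  12.])] [array([604.,  58.,  12.]), array([512.,  47.,  12.])]
rest [array([ 636., -140.,   12.]), array([ 555., -221.,   12.]), array([ 563., -137.,   12.])] [array([ 564., -137.,   12.]), array([ 641., -145.,   12.]), array([ 629., -236.,   12.]), array([ 553., -227.,   12.])]
fin top end [ 596.89789761 -196.80785256   38.        ]
backL [ 623. -167.  108.] 1.6
backR [ 620. -193.  106.] 1.6
frontL [ 581. -143.   98.] 0.2
frontR [ 573. -187.  108.] 2.0
```

Request:
{"name": "jog_arm", "arguments": {"deltas": [530,-345,0,0,0,-1.19,85,530,-345,0,0,0,-1.19,85,530,-345,0,0,0,-1.19,85,530,-345,0,0,0,-1.19,85,530,-345,0,0,0,-1.19,85,530,-345,0,0,0,-1.19,85,530,-345,0,0,0,-1.19,85,530,-345,0,0,0,-1.19,85,530,-345,0,0,0,-1.19,85,530,-345,0,0,0,-1.19,85]}}

```text
time_s: 1.15
eef_pos: [510.7, -276.7, 250.3]
tcp_rot: [2.346, 2.089, -0.0]
contact_force: [0.7, -1.3, -0.4]
finger_gap: 85.1
gripper_force: 0.0
```

```bash
cat >> h.py <<'E'
def Rt(a):
    c,s=np.cos(a),np.sin(a);return np.array([[-s,c,0],[c,s,0],[0,0,-1]])
def delta(pos,a,tilt=None,p0=None,r0=None):
    from cell import read_state
    s=read_state();R0=R.from_rotvec(s["tcp_rot"] if r0 is None else r0);p0=s["eef_pos"] if p0 is None else p0
    T=R.from_matrix(Rt(a))
    print("delta",R0.inv().apply(np.array(pos)-p0).round(1),(R0.inv()*T).as_rotvec().round(3),"t",s["time_s"],s["eef_pos"].round(1))
E
python3 -c "
from h import *
delta((598,-180,250),-.115)"
```

```text
delta [106.1  75.6   0.3] [ 0.     0.    -0.001] t 1.15 [ 510.7 -276.7  250.3]
```

Request:
{"name": "jog_arm", "arguments": {"deltas": [106,76,0,0,0,0,85,106,76,0,0,0,0,85,106,76,0,0,0,0,85,106,76,0,0,0,0,85]}}

```text
time_s: 1.55
eef_pos: [599.3, -179.1, 249.6]
tcp_rot: [-2.342, -2.092, -0.0]
contact_force: [-0.4, -0.8, -0.2]
finger_gap: 84.9
gripper_force: 0.0
```

```bash
python3 - <<'E'
from h import *
from cell import *
s=read_state();i=get_image("wrist")
T=np.eye(4);T[:3,:3]=R.from_rotvec(s["tcp_rot"]).as_matrix();T[:3,3]=s["eef_pos"]
np.savez("pics/w1.npz",pixels=i["pixels"],K=i["K"],world_from_camera=T@i["mount"]);cv2.imwrite("pics/w1.png",i["pixels"][:,:,::-1])
print(s["eef_pos"],s["tcp_rot"])
delta((446,184,180),.151)
E
```

```text
[ 599.26987179 -179.05284163  249.5783059 ] [-2.34191971e+00 -2.09235663e+00 -1.76473705e-04]
delta [ 345.  -192.4   69.9] [-0.001 -0.    -0.264] t 1.6 [ 598.2 -180.6  249.6]
```

View pics/w1.png

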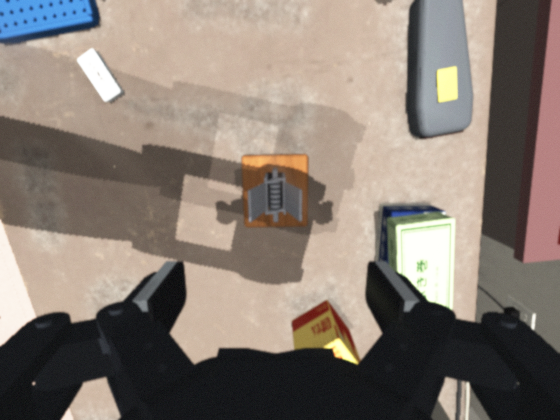

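```bash
python3 - <<'E'
from h import *
W=cam("w1")
print("rest",[onz(W,p,12).round(1) for p in[(243,155),(308,155),(308,227),(243,227)]])
print("plates",[onz(W,p,103).round(1) for p in[(248,186),(248,222),(302,186),(302,222)]])
print("spring/pivot",[onz(W,p,58).round(1) for p in[(268,170),(284,170),(268,215),(284,215)]])
print("box",[onz(W,p,85).round(1) for p in[(293,320),(325,302),(358,355)]],"eraser",onz(W,(99,75),13))
E
```

```text
rest [array([ 565.9, -132.3,   12. ]), array([ 641.8, -140.9,   12. ]), array([ 634.3, -229.1,   12. ]), array([ 553.5, -220. ,   12. ])]
plates [array([ 576.8, -155. ,  103. ]), array([ 572.2, -188.5,  103. ]), array([ 625.3, -160.4,  103. ]), array([ 622.3, -194.2,  103. ])]
spring/pivot [array([ 594.8, -147.8,   58. ]), array([ 611.3, -149.7,   58. ]), array([ 589. , -195.9,   58. ]), array([ 606.2, -197.8,   58. ])]
box [array([ 603.6, -309.5,   85. ]), array([ 639.8, -291.4,   85. ]), array([ 672.1, -362.7,   85. ])] eraser [421.02565386 -28.96314931  13.        ]
```

Request:
{"name": "jog_arm", "arguments": {"deltas": [345,-192,50,0,0,-0.264,85,345,-192,50,0,0,-0.264,85,345,-192,50,0,0,-0.264,85,345,-192,50,0,0,-0.264,85,345,-192,50,0,0,-0.264,85,345,-192,50,0,0,-0.264,85,345,-192,50,0,0,-0.264,85,345,-192,50,0,0,-0.264,85,345,-192,50,0,0,-0.264,85,345,-192,50,0,0,-0.264,85]}}

```text
time_s: 2.6
eef_pos: [446.3, 182.9, 200.3]
tcp_rot: [2.049, 2.381, -0.0]
contact_force: [0.4, -0.1, -0.6]
finger_gap: 84.7
gripper_force: 0.0
```

```bash
cat >> h.py <<'E'
def wshot(n):
    from cell import read_state,get_image
    s=read_state();i=get_image("wrist")
    T=np.eye(4);T[:3,:3]=R.from_rotvec(s["tcp_rot"]).as_matrix();T[:3,3]=s["eef_pos"]
    np.savez(f"pics/{n}.npz",pixels=i["pixels"],K=i["K"],world_from_camera=T@i["mount"]);cv2.imwrite(f"pics/{n}.png",i["pixels"][:,:,::-1])
    return s
E
python3 -c "
from h import *
wshot('w2');delta((446,184,79),.151)"
```

```text
delta [  2.   -0.5 121.4] [ 0.     0.    -0.003] t 2.65 [446.7 182.2 200.4]
```

View pics/w2.png

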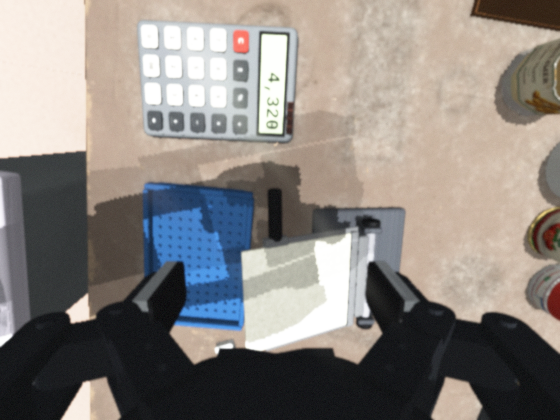

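```bash
python3 - <<'E'
from h import *
W=cam("w2");im=cv2.imread("pics/w2.png")
m=(im.max(2)<45).astype(np.uint8);m[:, :255]=0;m[:,295:]=0;m[:170]=0;m[250:]=0
ys,xs=np.nonzero(m);print(xs.min(),xs.max(),ys.min(),ys.max(),[ (y,xs[ys==y].mean().round(1)) for y in range(186,250,10) if (ys==y).any()])
for z in(76,79,84):print(z,[onz(W,p,z).round(1) for p in[(274.5,188),(275.5,238)]])
# card free edge & foot
A=cam("scene0");B=cam("side0")
print("tip tri",tri([ray(*A,(232.1,279.6)),ray(*B,(212.1,172.6)),ray(*W,(274.5,188))]))
print("free+y",tri([ray(*A,(252.8,273.8)),ray(*B,(207.1,174.6)),ray(*W,(243,250))]))
print("free-y",tri([ray(*A,(281.6,252.1)),ray(*B,(214.1,187.1)),ray(*W,(248,349))]))
print("foot+y",[onz(W,p,12).round(1) for p in[(313,208),(404,208)]])
E
```

```text
268 281 189 240 [(196, np.float64(274.5)), (206, np.float64(274.5)), (216, np.float64(275.0)), (226, np.float64(275.0)), (236, np.float64(275.0))]
76 [array([442.3, 205.9,  76. ]), array([449.6, 162.6,  76. ])]
79 [array([442.2, 206.4,  79. ]), array([449.5, 163.7,  79. ])]
84 [array([442.1, 207.3,  84. ]), array([449.2, 165.4,  84. ])]
tip tri (array([443.80534492, 202.09991824,  75.46480151]), np.float64(3.960659384064975))
free+y (array([424.5377268 , 150.90262477,  89.45896399]), np.float64(2.533129514757041))
free-y (array([439.37197517,  53.74932921,  91.10819728]), np.float64(3.9548316025749526))
foot+y [array([487.4, 179.5,  12. ]), array([583. , 193.9,  12. ])]
```

```bash
python3 - <<'E'
from h import *
W=cam("w2")
print("knobs",[onz(W,p,40).round(1) for p in[(370,222),(365,323)]])
delta((445.6,187,79),.157)
E
```

```text
knobs [array([540.6, 180.2,  40. ]), array([561.4,  68.5,  40. ])]
delta [  5.   -0.4 121.4] [ 0.     0.    -0.009] t 2.65 [446.7 182.2 200.4]
```

```bash
python3 - <<'E'
import cv2
a=cv2.imread("pics/w2.png");cv2.imwrite("pics/w2c.png",cv2.resize(a[180:340,230:420],None,fx=4,fy=3.75,interpolation=cv2.INTER_CUBIC))
E
```

```text
(no output)
```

View pics/w2c.png

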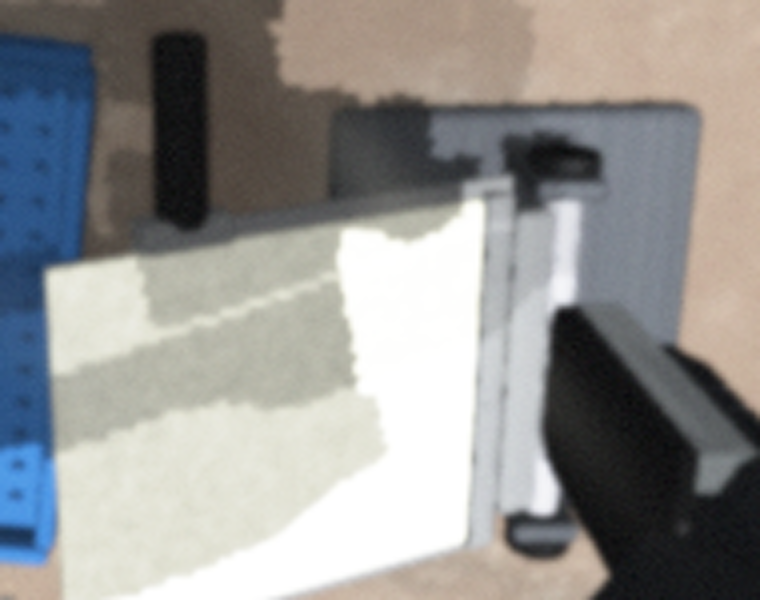

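The close-up shows the peg at about (275,188–240) and the lug knobs at (371,223) and (365,321). Both put the hinge at about (552,121). Next I descend and pinch.

Request:
{"name": "jog_arm", "arguments": {"deltas": [5,0,40,0,0,-0.01,85,5,0,80,0,0,-0.01,85,5,0,110,0,0,-0.01,85,5,0,121,0,0,-0.01,85,5,0,121,0,0,-0.01,50,5,0,121,0,0,-0.01,20,5,0,121,0,0,-0.01,0,5,0,121,0,0,-0.01,0,5,0,121,0,0,-0.01,0,5,0,121,0,0,-0.01,0]}}

```text
time_s: 3.65
eef_pos: [444.7, 187.7, 79.7]
tcp_rot: [-2.038, -2.388, 0.004]
contact_force: [-17.5, -2.6, 9.5]
finger_gap: 9.8
gripper_force: 58.7
```

```bash
python3 -c "
import numpy as np
for p in np.linspace(.407,np.pi/2,19)[1:]:print(round(p,3),round(95.5-104*np.cos(p)),round(41.2-104*np.sin(p)))"
```

```text
0.472 3 -6
0.536 6 -12
0.601 10 -18
0.666 14 -23
0.73 18 -28
0.795 23 -33
0.86 28 -38
0.924 33 -42
0.989 38 -46
1.054 44 -49
1.118 50 -52
1.183 56 -55
1.248 62 -57
1.312 69 -59
1.377 75 -61
1.441 82 -62
1.506 89 -63
1.571 96 -63
```

Request:
{"name": "jog_arm", "arguments": {"deltas": [0,3,-6,0,0,0,0,0,6,-12,0,0,0,0,0,10,-18,0,0,0,0,0,14,-23,0,0,0,0,0,18,-28,0,0,0,0,0,23,-33,0,0,0,0,0,28,-38,0,0,0,0,0,33,-42,0,0,0,0,0,38,-46,0,0,0,0]}}

```text
time_s: 4.55
eef_pos: [481.8, 194.0, 127.3]
tcp_rot: [-2.036, -2.388, 0.005]
contact_force: [-29.6, -4.2, 31.4]
finger_gap: 9.7
gripper_force: 59.2
```

Request:
{"name": "jog_arm", "arguments": {"deltas": [0,-1,-1,0,0,0,0,0,-1,-1,0,0,0,0]}}

```text
time_s: 4.75
eef_pos: [482.3, 194.0, 128.3]
tcp_rot: [-2.039, -2.39, -0.001]
contact_force: [-11.8, -2.9, 19.5]
finger_gap: 9.9
gripper_force: 59.4
```

Request:
{"name": "jog_arm", "arguments": {"deltas": [0,5.5,-4,0,0,0,0,0,12,-7,0,0,0,0,0,18,-10,0,0,0,0,0,24,-12,0,0,0,0,0,31,-14,0,0,0,0]}}

```text
time_s: 5.25
eef_pos: [512.7, 198.9, 141.1]
tcp_rot: [-2.038, -2.389, 0.0]
contact_force: [-8.6, 1.5, 7.7]
finger_gap: 10.0
gripper_force: 61.5
```

Request:
{"name": "jog_arm", "arguments": {"deltas": [0,6,-1.5,0,0,0,0,0,13,-2.5,0,0,0,0,0,20,-3.5,0,0,0,0,0,26.5,-4,0,0,0,0,0,26.5,-4,0,0,0,0]}}

```text
time_s: 5.75
eef_pos: [540.0, 203.4, 146.0]
tcp_rot: [2.039, 2.39, 0.003]
contact_force: [-1.1, 4.1, 11.0]
finger_gap: 9.6
gripper_force: 59.5
```

```bash
python3 - <<'E'
from h import *
from cell import *
s=wshot('w3');print(s["eef_pos"],s["contact_force"])
i=get_image("side");np.savez("pics/side1.npz",**i)
j=get_image("scene");np.savez("pics/scene1.npz",**j)
f=lambda im,x,y,w,h:cv2.resize(im[y:y+h,x:x+w,::-1],(400,400),interpolation=cv2.INTER_CUBIC)
cv2.imwrite("pics/c3.png",np.hstack([f(i["pixels"],195,120,100,100),f(j["pixels"],205,180,100,100)]))
E
```

```text
[539.99336682 203.37509726 145.98545417] [-1.0643599   4.05292553 11.04321511]
```

View pics/c3.png

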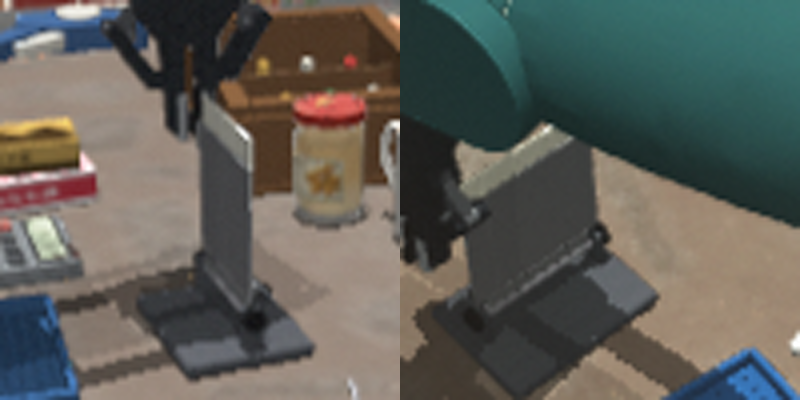

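```bash
python3 - <<'E'
from h import *
B=cam("side1");A=cam("scene1")
yaw=.157;ex=np.array([np.cos(yaw),np.sin(yaw),0]);ey=np.array([-ex[1],ex[0],0]);H=np.array([552,121,35.])
def onplane(c,p,yo):
    o,v=ray(*c,p);t=(yo-(o-H)@ey)/(v@ey);x=o+v*t;return ((x-H)@ex).round(1),(x[2]).round(1)
fb=lambda p:(195+p[0]/4-.4,120+p[1]/4-.4);fa=lambda p:(205+(p[0]-400)/4-.4,180+p[1]/4-.4)
for p in[(233,128),(252,137),(252,165),(250,240),(247,300),(243,305),(257,318)]:print("side -y edge",p,onplane(B,fb(p),-50))
for p in[(201,98),(203,160),(201,250)]:print("side +y edge",p,onplane(B,fb(p),50))
for p in[(466,165),(468,200),(475,300)]:print("scene +y",p,onplane(A,fa(p),50))
for p in[(585,125),(596,160),(598,235)]:print("scene -y",p,onplane(A,fa(p),-50))
print("topcorner +y",tri([ray(*A,fa((466,165))),ray(*B,fb((201,98)))]))
E
```

```text
side -y edge (233, 128) (np.float64(-9.1), np.float64(179.7))
side -y edge (252, 137) (np.float64(4.4), np.float64(171.5))
side -y edge (252, 165) (np.float64(4.0), np.float64(151.2))
side -y edge (250, 240) (np.float64(1.5), np.float64(95.4))
side -y edge (247, 300) (np.float64(-1.7), np.float64(49.0))
side -y edge (243, 305) (np.float64(-4.8), np.float64(45.6))
side -y edge (257, 318) (np.float64(5.6), np.float64(33.3))
side +y edge (201, 98) (np.float64(0.1), np.float64(168.8))
side +y edge (203, 160) (np.float64(0.0), np.float64(120.4))
side +y edge (201, 250) (np.float64(-4.0), np.float64(47.4))
scene +y (466, 165) (np.float64(-10.3), np.float64(203.0))
scene +y (468, 200) (np.float64(-6.5), np.float64(165.5))
scene +y (475, 300) (np.float64(3.5), np.float64(50.2))
scene -y (585, 125) (np.float64(-3.4), np.float64(160.1))
scene -y (596, 160) (np.float64(-12.6), np.float64(132.5))
scene -y (598, 235) (np.float64(-8.2), np.float64(48.4))
topcorner +y (array([547.76125576, 160.48909867, 176.2393015 ]), np.float64(6.362083843422645))
```

Request:
{"name": "jog_arm", "arguments": {"deltas": [0,0,0,0,0,0,30,0,0,0,0,0,0,50,0,0,0,0,0,0,50,0,0,-30,0,0,0,50,0,0,-80,0,0,0,60,0,0,-130,0,0,0,70,-65,0,-150,0,0,0,85,-75,0,-150,0,0,0,85,-75,0,-150,0,0,0,85]}}

```text
time_s: 6.8
eef_pos: [551.6, 126.1, 295.6]
tcp_rot: [2.041, 2.386, 0.001]
contact_force: [-0.1, 0.8, -0.3]
finger_gap: 85.0
gripper_force: 0.0
```

```bash
python3 - <<'E'
from h import *
from cell import *
s=wshot('w4');print(s["eef_pos"],s["contact_force"])
i=get_image("side");np.savez("pics/side2.npz",**i)
f=lambda im,x,y,w,h:cv2.resize(im[y:y+h,x:x+w,::-1],(400,400),interpolation=cv2.INTER_CUBIC)
w=np.load("pics/w4.npz")["pixels"]
cv2.imwrite("pics/c4.png",np.hstack([f(i["pixels"],195,120,100,100),cv2.resize(w[:,180:380,::-1],(400,400)) if 0 else f(w,190,100,200,200)]))
delta((599.5,-174,220),-.113)
E
```

```text
[551.58670029 126.12021481 295.55209402] [-0.1062187   0.76654958 -0.30798066]
delta [-306.2    0.7   74.1] [-0.   -0.    0.27] t 6.9 [551.1 128.3 294.1]
```

View pics/c4.png

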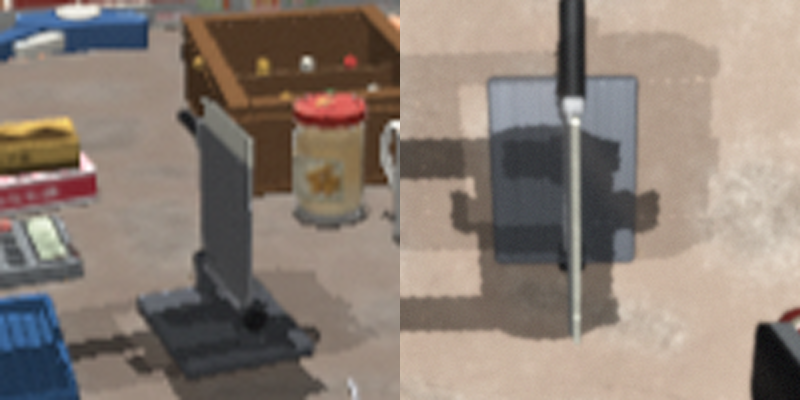

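```bash
python3 - <<'E'
from h import *
W=cam("w4")
yaw=.157;ex=np.array([np.cos(yaw),np.sin(yaw),0]);ey=np.array([-ex[1],ex[0],0])
for p,z in[((277,155),170),((278.3,270),170),((275,232),35),((235,139),12),((308.5,139),12),((238,231),12),((307.5,231),12),((276,100),139)]:
    x=onz(W,p,z);print(p,z,x.round(1),(x@ex).round(1),(x@ey).round(1))
E
```

```text
(277, 155) 170 [545.5 176.  170. ] 566.3 88.5
(278.3, 270) 170 [562.5  75.7 170. ] 567.5 -13.1
(275, 232) 35 [561.   66.4  35. ] 564.5 -22.1
(235, 139) 12 [490.9 177.1  12. ] 512.5 98.1
(308.5, 139) 12 [585.7 191.9  12. ] 608.5 98.0
(238, 231) 12 [510.2  52.2  12. ] 512.1 -28.2
(307.5, 231) 12 [607.4  67.4  12. ] 610.5 -28.4
(276, 100) 139 [537.9 220.2 139. ] 565.7 133.4
```

Request:
{"name": "jog_arm", "arguments": {"deltas": [-306,1,0,0,0,0.27,85,-306,1,0,0,0,0.27,85,-306,1,0,0,0,0.27,85,-306,1,0,0,0,0.27,85,-306,1,30,0,0,0.27,85,-306,1,74,0,0,0.27,85,-306,1,74,0,0,0.27,85,-306,1,74,0,0,0.27,85,-306,1,74,0,0,0.27,85]}}

```text
time_s: 7.8
eef_pos: [600.2, -172.7, 219.5]
tcp_rot: [-2.341, -2.092, 0.001]
contact_force: [-0.9, -0.3, 0.4]
finger_gap: 85.1
gripper_force: 0.0
```

```bash
python3 - <<'E'
from h import *
s=wshot('w5');print(s["eef_pos"],s["tcp_rot"])
a=cv2.imread("pics/w5.png");cv2.imwrite("pics/c5.png",cv2.resize(a[120:270,190:360],(680,600),interpolation=cv2.INTER_CUBIC))
E
```

```text
[ 600.22273239 -172.70013238  219.54241464] [-2.34103386e+00 -2.09244872e+00  9.82688468e-04]
```

View pics/c5.png

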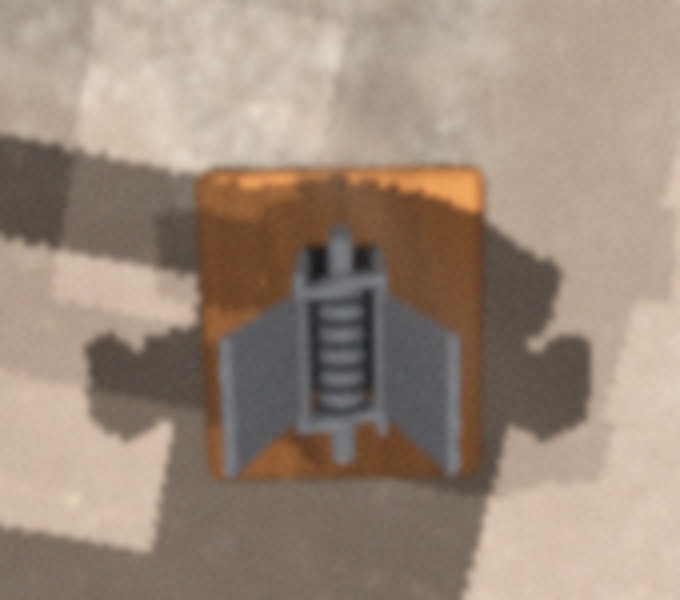

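```bash
python3 - <<'E'
from h import *
W=cam("w5")
f=lambda p:(190+p[0]/4-.4,120+p[1]/4-.4)
q=[onz(W,f(p),103.) for p in[(221,340),(230,472),(458,335),(455,470)]]
print(np.round(q,1),np.mean(q,0));print("pivot",[onz(W,f(p),58).round(1) for p in[(300,290),(382,285),(302,428),(382,425)]])
c=np.mean(q,0);delta((c[0],c[1],91),-.113)
E
```

```text
[[ 576.4 -158.8  103. ]
 [ 574.3 -187.2  103. ]
 [ 624.5 -163.1  103. ]
 [ 621.3 -192.   103. ]] [ 599.13348445 -175.27335865  103.        ]
pivot [array([ 591. , -158.6,   58. ]), array([ 610.6, -159.6,   58. ]), array([ 587.3, -193. ,   58. ]), array([ 607. , -194.5,   58. ])]
delta [ -3.1  -1.1 129.8] [ 0.    -0.     0.002] t 7.85 [ 600.5 -172.4  220.8]
```

Request:
{"name": "jog_arm", "arguments": {"deltas": [-3.5,-1,40,0,0,0,85,-3.5,-1,80,0,0,0,85,-3.5,-1,115,0,0,0,85,-3.5,-1,130,0,0,0,85,-3.5,-1,130,0,0,0,60,-3.5,-1,130,0,0,0,30,-3.5,-1,130,0,0,0,10,-3.5,-1,130,0,0,0,10,-3.5,-1,130,0,0,0,10,-3.5,-1,130,0,0,0,10]}}

```text
time_s: 8.85
eef_pos: [599.9, -177.3, 93.8]
tcp_rot: [2.34, 2.091, 0.003]
contact_force: [-4.9, 1.6, 15.7]
finger_gap: 17.9
gripper_force: 60.1
```

Request:
{"name": "jog_arm", "arguments": {"deltas": [0,0,-10,0,0,0,5,0,0,-30,0,0,0,5,0,0,-60,0,0,0,5,0,0,-100,0,0,0,5,0,0,-140,0,0,0,5,0,0,-180,0,0,0,5,0,0,-200,0,0,0,5,0,0,-200,0,0,0,5,0,0,-200,0,0,0,5]}}

```text
time_s: 9.75
eef_pos: [598.7, -176.8, 290.7]
tcp_rot: [2.342, 2.093, 0.001]
contact_force: [0.3, -0.8, -1.8]
finger_gap: 18.4
gripper_force: 60.9
```

```bash
python3 - <<'E'
from h import *
from cell import *
s=read_state();print(s["eef_pos"],s["finger_gap"],s["gripper_force"],s["contact_force"])
i=get_image("side");np.savez("pics/side3.npz",**i)
j=get_image("scene");np.savez("pics/scene3.npz",**j)
T,K=i["world_from_camera"],i["K"]
p=np.linalg.inv(T)@np.r_[s["eef_pos"]-[0,0,38],1];u=K@p[:3];u=u[:2]/u[2];print(u)
x,y=(u-50).astype(int)
f=lambda im,x,y,w:cv2.resize(im[y:y+w,x:x+w,::-1],(400,400),interpolation=cv2.INTER_CUBIC)
p=np.linalg.inv(j["world_from_camera"])@np.r_[s["eef_pos"]-[0,0,38],1];v=j["K"]@p[:3];v=v[:2]/v[2];print(v)
cv2.imwrite("pics/c6.png",np.hstack([f(i["pixels"],max(x,0),max(y,0),100),f(j["pixels"],int(v[0])-50,int(v[1])-50,100)]))
delta((553.6,122.6,s["eef_pos"][2]),.157)
E
```

```text
[ 598.74449908 -176.75707578  290.6909053 ] 18.381348909831043 60.88393449783325 [ 0.29843955 -0.84466499 -1.7793438 ]
[294.77199138 155.53878848]
[318.60172352 141.99745994]
delta [292.4 -78.1  -1.4] [-0.002 -0.001 -0.269] t 9.85 [ 598.5 -176.7  289.1]
```

View pics/c6.png

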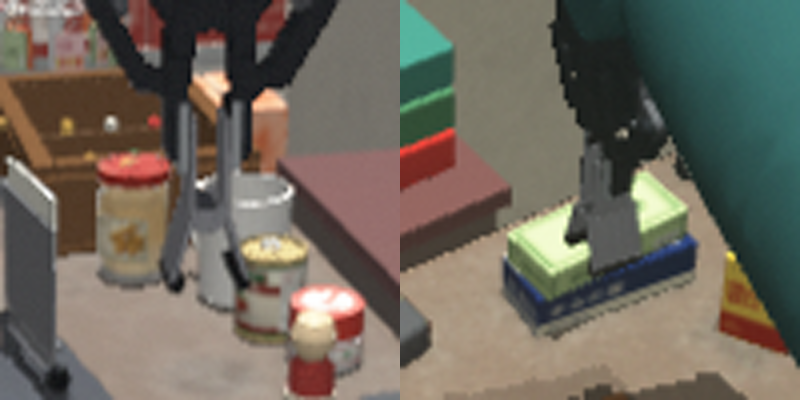

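The clip is held squeezed, with its jaws hanging gaping at about (175,283) and (238,283) in the left crop. Next I carry it over the card.

Request:
{"name": "jog_arm", "arguments": {"deltas": [292,-78,0,0,0,-0.27,5,292,-78,0,0,0,-0.27,5,292,-78,0,0,0,-0.27,5,292,-78,0,0,0,-0.27,5,292,-78,0,0,0,-0.27,5,292,-78,0,0,0,-0.27,5,292,-78,0,0,0,-0.27,5,292,-78,0,0,0,-0.27,5,292,-78,0,0,0,-0.27,5,292,-78,0,0,0,-0.27,5]}}

```text
time_s: 10.85
eef_pos: [554.1, 120.9, 289.9]
tcp_rot: [-2.041, -2.388, 0.001]
contact_force: [0.7, -0.5, -0.5]
finger_gap: 18.9
gripper_force: 60.9
```

```bash
python3 - <<'E'
from h import *
s=wshot('w7');print(s["eef_pos"],s["finger_gap"],s["gripper_force"])
delta((553.6,122.6,230),.157)
from cell import get_image
i=get_image("side");w=np.load("pics/w7.npz")["pixels"];np.savez("pics/side7.npz",**i)
f=lambda im,x,y,w:cv2.resize(im[y:y+w,x:x+w,::-1],(400,400),interpolation=cv2.INTER_CUBIC)
cv2.imwrite("pics/c7.png",np.hstack([f(i["pixels"],195,80,125),f(w,180,180,200)]))
E
```

```text
[554.13697535 120.92844097 289.88668696] 18.923376929839502 60.8846390247345
delta [ 1.7 -0.3 60. ] [-0.     0.    -0.001] t 10.9 [554.1 120.9 290. ]
```

View pics/c7.png

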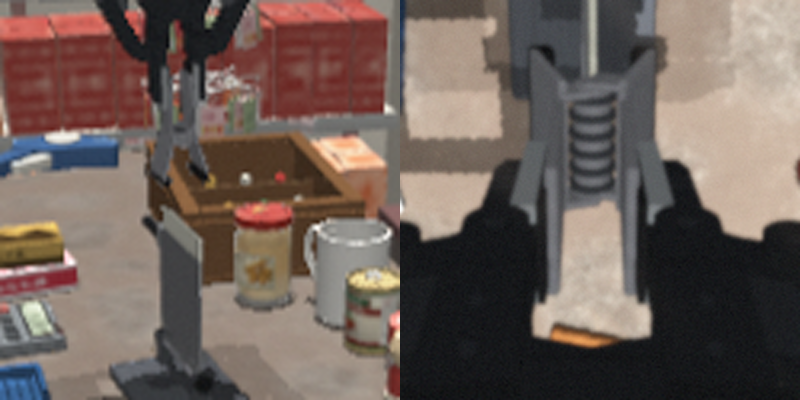

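Request:
{"name": "jog_arm", "arguments": {"deltas": [1,0,20,0,0,0,5,1,0,35,0,0,0,5,1,0,50,0,0,0,5,1,0,62,0,0,0,5,1,0,62,0,0,0,5,1,0,62,0,0,0,5]}}

```text
time_s: 11.55
eef_pos: [553.8, 123.0, 228.5]
tcp_rot: [-2.039, -2.39, 0.0]
contact_force: [0.4, 0.6, -0.1]
finger_gap: 18.3
gripper_force: 60.9
```

```bash
python3 - <<'E'
from h import *
from cell import get_image
s=wshot('w8');print(s["eef_pos"],s["finger_gap"],s["gripper_force"],s["contact_force"])
i=get_image("side");j=get_image("scene");w=np.load("pics/w8.npz")["pixels"]
np.savez("pics/side8.npz",**i);np.savez("pics/scene8.npz",**j)
f=lambda im,x,y,w:cv2.resize(im[y:y+w,x:x+w,::-1],(400,400),interpolation=cv2.INTER_CUBIC)
g=lambda im,x,y:cv2.resize(im[y:y+100,x:x+67,::-1],(400,600),interpolation=cv2.INTER_CUBIC)
cv2.imwrite("pics/c8.png",np.hstack([g(i["pixels"],215,110),g(j["pixels"],215,160)]))
E
```

```text
[553.8320908  123.04478272 228.45392436] 18.324719900826103 60.890647172927856 [ 0.36511643  0.593905   -0.09573919]
```

View pics/c8.png

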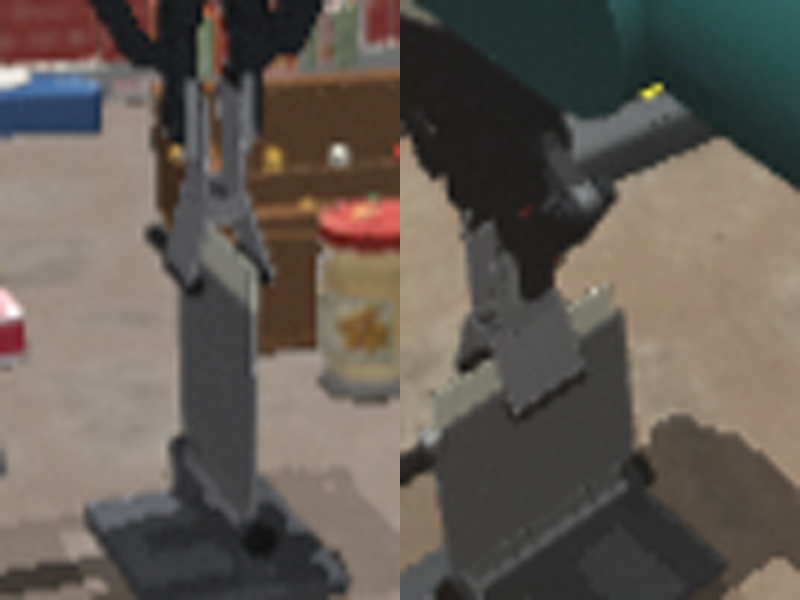

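```bash
python3 -c "
from cell import *
print(job_done())"
```

```text
the job is handed in; nothing more can be done
None
```

I handed the job in at about 12 s: the card is upright to within about 1° by my measurements, and the squeezed clip is held gaping astride the middle of its top edge. There is no contact force on the tool, and I left the other things alone.

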